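# Tape the length of an adjustable vial tray

## Task

Measure the outside length of the adjustable vial tray with the yellow tape measure: hook the tape's end over the outside of the blue sliding end wall, in the gap between the wall and its upright blue bracket, back the case away against its spring, and stand it upright and square on the grey ledge with its mouth against the near rim, so that the tape's own pull keeps it there. Let go, then press the red button fully down to lock the tape, and leave it locked in place. Work gently, do not overstretch the tape or push hard on the end wall or its bracket, and do not disturb the vials, the cup and the screwdriver.

Things in the scene. Friction and masses are not known exactly. Their poses are not given: they have to be found in the camera images.
- tape: Yellow tape measure, about 0.3 kg, case 80 long (x) x 34 wide (y) x 62 mm high. Origin: centre of the case's underside; +x out of the mouth along the blade, z up. At the start it stands upright on a grey rest block 16 mm high, 100 x 70 mm, the hook hanging past the block's front. Grip the case across its 34 mm width from above. Not reported while held.
- blade: Yellow blade, a rigid strip 17 mm wide, 2 mm thick, sliding out of the case along its x. Steel end hook: plate 2 mm thick, 22 mm wide, reaching 18 mm below the blade's underside. 40 mm always stand out; a spring pulls it in with 3 N at first, 5 N far out; it stops hard at 184 mm out. The origin slides with it, 40 mm behind the hook's catching face, level with the case's underside.
- hook (a point): Lower edge of the hook's catching face (which looks back to the case), on the blade's centre line: 8.5 mm below the case's underside and, with the tape drawn in, 40 mm ahead of the mouth.
- mouth (a point): Centre of the case's front face where the blade's underside comes out: 40 mm ahead of the case's origin, 9.5 mm above the case's underside. The case can lean or slip a little in the grip under the tape's pull.
- lock (a joint): Red lock button, 22 mm across, on the middle of the case's top: 0 = up (free), 0.005 m = fully down (locked). It stays where it is left; pressing it takes about 5 N. Up, it stands 8 mm above the case's top.
- tray: White vial tray fixed to the bench; origin on the bench under point near_rim; +x runs from the near rim towards the blue end wall, +y towards the vials. Near rim 6 mm thick (x 0 to 6), top 30 mm high. Floor 5 mm; side walls 30 mm high, outer faces at y = -55 and +120 mm, reach to x = 206 mm. Far end open. Vials stand at y = 88 to 94 mm; otherwise empty.
- vial0: Amber vial with black cap standing in the tray at y = +90 mm, 22 mm across, 51 mm high; origin under its centre. Not to be disturbed.
- vial1: As vial0.
- vial2: As vial0.
- cup: Clear plastic cup, 68 mm across, 55 mm high; origin under its centre. Not to be disturbed.
- screwdriver: Screwdriver lying on the bench, about 0.2 m long. Not to be disturbed.
- near_rim (a point): Top edge of the near rim's outer face, 30 mm above the bench, on the tray's measuring line y = 0. The blue sliding end wall crosses the tray, 6 mm thick, top 29.5 mm high, stiff to move; the outer (+x) face, which the hook must catch, is somewhere from x = 120 to 165 mm in the tray: not reported, find it by feel or sight (see ledge for its bracket).
- ledge (a point): Point on the grey ledge's top, 22 mm above the bench, 40 mm before the near rim: where the middle of the case's underside belongs. The ledge spans tray x -110 to 0, y -55 to 55 mm. Moving with the blue end wall, 18 mm beyond its outer face, stands its blue bracket: upright plate 50 mm wide about y = 0, 5 mm thick, top 65 mm above the bench, on a foot 9.5 mm high. The hook goes between.
Mind the look-alikes: they are no part of the job. What is shaped like the tape but purple is not meant.

How it is judged:
On the way, in this order (a step that is already met when the one before it is completed fails the run):
1. the end hook has caught the outside of the end wall and the tape is drawn out at least 20 mm against its spring (z of hook in the frame of tray below 0.027 m and x of hook in the frame of tray above 0.11 m and y of hook in the frame of tray between -0.03 and 0.03 m and contact force between blade and tray above 1.5 N and distance between hook and mouth above 0.064 m), for 0.2 s.
2. the case stands square on the ledge against the near rim, let go, the hook still pulling on the end wall, the lock not yet pressed (z of hook in the frame of tray below 0.027 m and x of hook in the frame of tray above 0.11 m and y of hook in the frame of tray between -0.03 and 0.03 m and x of mouth in the frame of tray between -0.005 and 0.003 m and z of tape in the frame of tray below 0.0245 m and angle between tape's own z axis and vertical below 0.06 rad and angle between the x axis of tape and the x axis of tray, either way round below 0.08 rad and contact force between blade and tray above 1 N and contact force between the fingers and tape below 0.05 N and value of joint lock below 0.0015 m), for 0.3 s.
3. the lock button is pressed fully down (value of joint lock above 0.004 m), for 0.1 s.
At the end, for the whole second after the job is handed in: Hook below the end wall's top on its outer side, within 30 mm of y = 0, bearing with over 0.4 N; case on the ledge, upright within 0.06 rad, square within 0.08 rad, mouth 5 mm short of to 3 mm past the near rim's outer face; lock at least 4 mm down; tape at rest, not touched (z of hook in the frame of tray below 0.027 m and x of hook in the frame of tray above 0.11 m and y of hook in the frame of tray between -0.03 and 0.03 m and x of mouth in the frame of tray between -0.005 and 0.003 m and z of tape in the frame of tray below 0.0245 m and angle between tape's own z axis and vertical below 0.06 rad and angle between the x axis of tape and the x axis of tray, either way round below 0.08 rad and contact force between blade and tray above 0.4 N and contact force between the fingers and tape below 0.05 N and value of joint lock above 0.004 m and linear speed of tape below 0.01 m/s).
It fails at once if the hook or blade bears on the tray, its end wall or bracket with more than 22 N (contact force between blade and tray above 22 N).
It fails at once if the tape (hook, underside and front together) bears on the tray with more than 45 N (contact force between tape and tray above 45 N).
It fails at once if a vial, the cup or the screwdriver is moved more than 20 mm (distance of any of vial0, vial1, vial2, cup, screwdriver from where it was at the start of the episode above 0.02 m).
It fails at once if a vial or the cup is tipped over (angle between any of vial0, vial1, vial2, cup's own z axis and vertical above 0.5 rad).
It fails at once if the fingers push on the tray or its end wall with more than 20 N (contact force between the fingers and tray above 20 N).
It also fails if it takes over 64 s, if anything falls off the work surface, if the arm or the gripper's body presses on something with over 40 N, if the wrist force passes 120 N, or if a joint passes its speed limit or range.

## Robot

A 6-joint arm with a two-finger parallel gripper is mounted at the origin on the work surface. World frame = base frame: x ahead of the robot, y to its left, z up, the work surface at z = 0. Lengths are in m, angles in rad, forces in N, time in s.
With the tool pointing down it reaches from about 0.35 to 0.925 m from the base axis. Payload 6.4 kg.
Tool frame: the origin (TCP) lies between the finger pads; the fingertips stand 11 mm ahead of it and the grasp point (between the pads) lies 8 mm behind it (manip.finger_overhang is the distance from the TCP to the fingertips, in m); z points along the fingers, y is the line along which they close (so a half turn about z gives the same grasp; the last joint's range is limited). The gripper opens to 85 mm and grips with 20 to 120 N. Pads are 22 mm wide; open, the fingers measure 114 mm over their backs; the gripper's body (76 mm by 85 mm) begins 54 mm behind the grasp point. The pads swing forward as they close: fully open they stand 13 mm farther back than shut.
Start: joints at [1.051, 0.245, 1.558, -0, 1.339, -0.174], TCP at [0.22, 0.612, 0.242] pointing down, gripper open.
Joint ranges: [-3.13, 3.13], [-1.02, 2.26], [0.13, 2.54], [-0.95, 4.09], [0.21, 2.88], [-2.74, 2.74]. Speed limits (rad/s): [2.57, 2.57, 3.14, 3.14, 3.14, 3.14].

## Interface

Orientations are given as a unit quaternion [x, y, z, w].
In Python, from plant import manip, imaging, nets gives the robot as it stands.
- The arm moves only by the tool servo_tool, never from a script. Its arguments are lists of equal length, an entry for each row: "turn": the turn, a rotation vector about the tool's x, y, z in degrees, a list of three; "translation": the shift along the tool's x, y, z in mm, a list of three; "jaw": the finger opening in mm, from 0 to 85.4. A call has 1 to 10 rows; each row shifts and turns the commanded pose from where the row before left it, along the tool's axes as they then stand; what a row does not reach is not made up. A row lasts 1/12 s, in which the tool goes at most 41.7 mm and 7.16 degrees, less where a joint would pass 70% of its speed; a pose out of reach is approached as far as the arm can. A call with a gripper value outside its range is refused whole. The fingers move at their own pace and stop on an object; "grip_force" is the grip in N (left out, the last holds). Time passes only in rows, so rows that do not move let the fingers close. It gives the time, the measured TCP pose, the force, the opening and the grip force at its end, in the units of the state.
- manip.sense(): the state, without advancing time (a new reading comes with each control period).
- imaging.grab_frame(name): name is "scene" or "top"; returns the picture (400x640x3 uint8, red, green, blue); there is no depth.
- imaging.camera_model(name): a dict with "mtx" (3x3 intrinsics, pixels), "extrinsics" (4x4, takes a point from camera to world coordinates). Camera axes: x right, y down, z forward; pixel columns grow to the right and rows downward; lengths in m; the calibration is good to about 2 mm. A picture is of the moment at which its call begins. camera_model takes no time and is no camera call.
- manip.job_done(): hands the job in; it is judged then, once.
Trained networks look in the newest picture that a camera, given by its name, has taken for a name from the list of things; names that differ only in an ending like _2 or _b are one class to them, and where a whole thing is asked for, a point or a joint stands for the part that bears it (a point fixed in the world has none). Each returns a list of dicts, best first, with "confidence" (0 to 1); they miss things now and then, are a little off and sometimes report something else, mostly with a low value. They report only what shows in the picture. A call takes as long as a camera call. They do not tell look-alikes from the thing itself.
- nets.recognise(camera, query): "at" ([column, row] in pixels, amid what is visible of it).
The state is a dict: "time": time; "joint_pos": joint angles; "qd": joint speeds; "effort": joint torques, N m; "ee_pos": TCP position; "ee_rot": TCP orientation; "contact_force": force on the tool from outside, world axes, zero at the start; "torque": the same for the moment, N m; "gripper_width": finger opening in m; "gripper_force": force on a finger pad.
Only numpy, scipy, OpenCV 4.12 (cv2) and the standard library are available. Lean on these libraries where they do the work, as an engineer would, in place of code of your own. Each camera call takes 0.05 s, during which the arm holds its last target. There are 200 camera calls.

## Working session

There is one attempt and no reset: what is moved stays moved. The work goes in short steps, Python scripts to look and compute and a tool call to move; the robot and the scene stay as the last step left them, time stands still between calls to the robot, and variables do not carry over. Pictures are saved under pics/ and viewed, at most 10 in all, crops included, and the job is handed in when it is done.

Besides the shell and the picture viewer there is one more tool, called after "Call:" by a JSON object that holds its "fn" and its "kwargs". servo_tool: Moves the arm, as the interface text tells. Its arguments: {"type":"object","properties":{"turn":{"type":"array","items":{"type":"array","items":{"type":"number"}}},"translation":{"type":"array","items":{"type":"array","items":{"type":"number"}}},"jaw":{"type":"array","items":{"type":"number"}},"grip_force":{"type":"number"}},"required":["turn","translation","jaw"]}

```bash
mkdir -p pics; cat > h.py <<'E'
import numpy as np, cv2
from plant import manip, imaging, nets
def save(cam,name,crop=None,sc=1):
    im=imaging.grab_frame(cam)
    if crop: 
        c0,r0,c1,r1=crop; im=im[r0:r1,c0:c1]
    im=cv2.resize(im,None,fx=sc,fy=sc,interpolation=cv2.INTER_CUBIC)
    cv2.imwrite('pics/'+name,im[:,:,::-1])
def ray(cam,px,z):
    m=imaging.camera_model(cam);K=np.array(m['mtx']);T=np.array(m['extrinsics'])
    d=T[:3,:3]@np.linalg.solve(K,[px[0],px[1],1.]);o=T[:3,3]
    return o+d*(z-o[2])/d[2]
def proj(cam,p):
    m=imaging.camera_model(cam);K=np.array(m['mtx']);T=np.linalg.inv(np.array(m['extrinsics']))
    q=K@(T[:3,:3]@np.array(p)+T[:3,3]);return q[:2]/q[2]
E
python3 - <<'E'
from h import *
a=imaging.grab_frame('top');b=imaging.grab_frame('scene')
cv2.imwrite('pics/top0.png',a[:,:,::-1]);cv2.imwrite('pics/scene0.png',b[:,:,::-1])
for c in('top','scene'):
    print(c,np.array(imaging.camera_model(c)['extrinsics']).round(3).tolist(),np.array(imaging.camera_model(c)['mtx']).round(1).tolist())
    for q in('tape','hook','tray','cup','screwdriver','vial0'):
        print(q,[(np.round(d['at']).tolist(),round(d['confidence'],2)) for d in nets.recognise(c,q)[:4]])
print(manip.sense())
E
```

```text
top [[-0.025, -0.983, 0.18, 0.309], [-1.0, 0.027, 0.007, 0.023], [-0.012, -0.18, -0.984, 0.89], [0.0, 0.0, 0.0, 1.0]] [[375.0, 0.0, 315.3], [0.0, 375.0, 200.4], [0.0, 0.0, 1.0]]
tape [([446.0, 138.0], 0.86), ([403.0, 247.0], 0.65), ([476.0, 196.0], 0.59), ([467.0, 262.0], 0.55)]
hook [([442.0, 204.0], 0.48)]
tray [([309.0, 148.0], 0.68)]
cup [([179.0, 218.0], 0.77)]
screwdriver [([194.0, 152.0], 0.87)]
vial0 [([444.0, 200.0], 0.69), ([295.0, 173.0], 0.66), ([312.0, 174.0], 0.52), ([323.0, 177.0], 0.48)]
scene [[0.485, 0.671, -0.56, 0.98], [0.875, -0.373, 0.31, -0.28], [-0.001, -0.64, -0.768, 0.795], [0.0, 0.0, 0.0, 1.0]] [[410.1, 0.0, 327.5], [0.0, 410.1, 193.4], [0.0, 0.0, 1.0]]
tape [([182.0, 268.0], 0.9), ([234.0, 325.0], 0.73), ([174.0, 221.0], 0.58), ([244.0, 215.0], 0.55)]
hook [([141.0, 226.0], 0.62), ([262.0, 222.0], 0.56), ([212.0, 255.0], 0.43)]
tray [([365.0, 258.0], 0.67)]
cup [([438.0, 151.0], 0.65), ([214.0, 256.0], 0.34)]
screwdriver []
vial0 [([364.0, 223.0], 0.7), ([342.0, 228.0], 0.65), ([350.0, 224.0], 0.47)]
{'time': 0.7, 'joint_pos': array([ 1.05089959e+00,  2.45045827e-01,  1.55778435e+00, -7.25670340e-06,
        1.33870676e+00, -1.74104181e-01]), 'qd': array([ 1.10711818e-03,  1.15489965e-03, -9.18837052e-05,  1.03271758e-05,
       -1.11446416e-03, -3.55009267e-04]), 'effort': array([-2.08797333e-03, -4.29418802e+01, -3.26346838e+01, -2.60036322e-04,
        6.20694937e-04, -7.64044273e-06]), 'ee_pos': array([0.22031997, 0.61154041, 0.24233336]), 'ee_rot': array([1.72035341e-01, 9.85090778e-01, 2.49957529e-05, 1.27941828e-05]), 'contact_force': array([-0.27149638, -0.40618823, -0.07322232]), 'torque': array([-0.0181087 ,  0.00098449, -0.02175054]), 'gripper_force': 0.0, 'gripper_width': 0.08567780798625574}
```

View pics/top0.png

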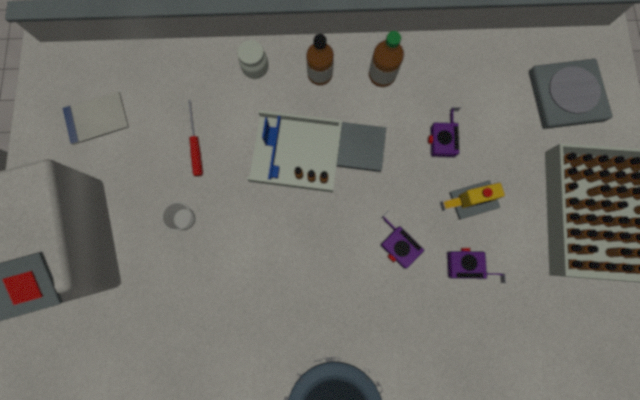

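View pics/scene0.png

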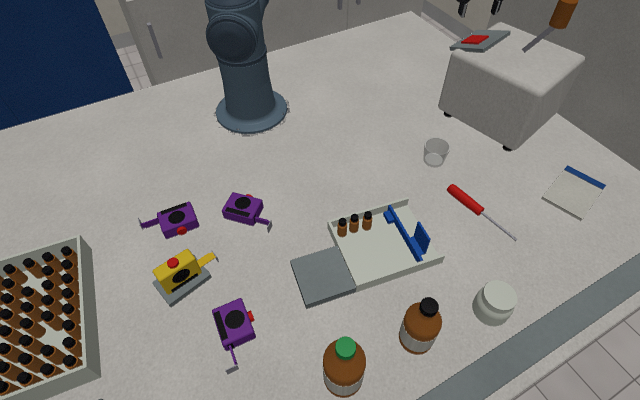

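The top view shows the yellow tape at (473,197), button at (487,193), and its hook end at about (444,205). The tray is at (295,152), with the ledge at (362,146) and the bracket at (270,130). Look-alikes, all purple and rejected: (446,138), (403,247) and (467,262). Next, one close crop of the tape and one of the tray.

```bash
python3 - <<'E'
from h import *
a=imaging.grab_frame('top')
x=cv2.resize(a[165:235,420:530],None,fx=6,fy=6,interpolation=cv2.INTER_CUBIC)
y=cv2.resize(a[105:200,240:395],None,fx=5,fy=5,interpolation=cv2.INTER_CUBIC)
cv2.imwrite('pics/c1.png',x[:,:,::-1]);cv2.imwrite('pics/c2.png',y[:,:,::-1])
print(proj('top',manip.sense()['ee_pos']))
E
```

```text
[-31.05599671 332.19755659]
```

View pics/c1.png

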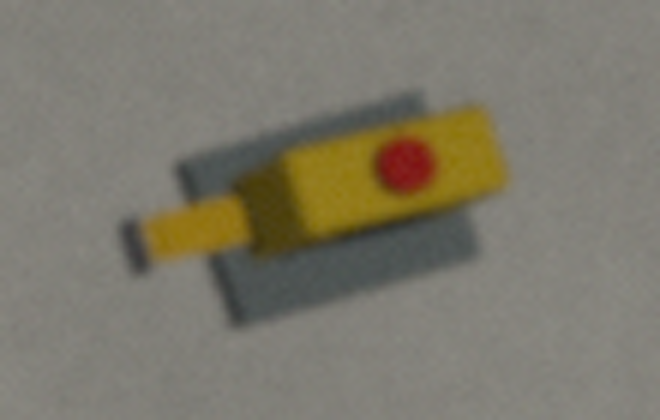

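View pics/c2.png

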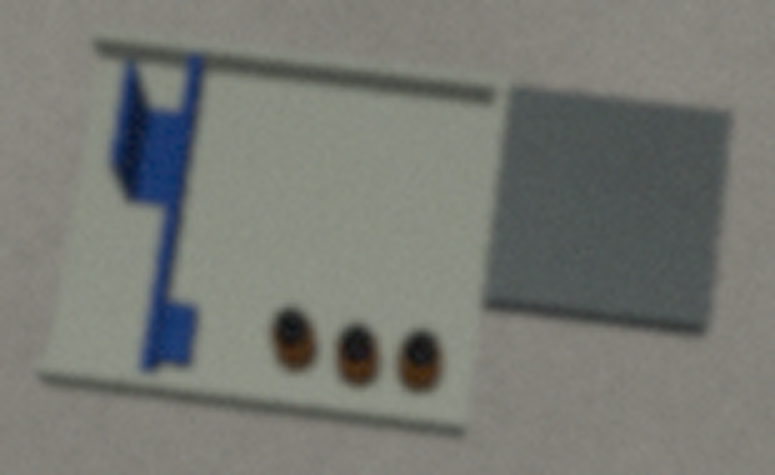

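```bash
python3 - <<'E'
from h import *
from scipy.optimize import least_squares
def P(c,o,s): return ((c[0]+.5)/s-.5+o[0],(c[1]+.5)/s-.5+o[1])
T=lambda c:P(c,(420,165),6); R=lambda c:P(c,(240,105),5)
def fit(pairs,x0):
    def pose(x,p):
        c,s=np.cos(x[2]),np.sin(x[2]);return [x[0]+c*p[0]-s*p[1],x[1]+s*p[0]+c*p[1],p[2]]
    f=lambda x:np.ravel([proj('top',pose(x,p))-np.array(q) for p,q in pairs])
    r=least_squares(f,x0,loss='soft_l1');return r.x,f(r.x).reshape(-1,2).round(1),pose
# tape x -> world +y; tape y -> world -x (image down)
tp=[((.04,-.017,.078),T((288,152))),((.04,.017,.078),T((305,238))),((-.04,-.017,.078),T((488,106))),((-.04,.017,.078),T((507,187))),((0,0,.086),T((405,165)))]
x,r,_=fit(tp,[.4,-.3,1.7]);print('tape',x.round(4),np.degrees(x[2]),r.tolist())
rp=[((.206,-.055,.03),R((97,42))),((0,-.055,.03),R((497,90))),((.206,.12,.03),R((40,375))),((0,.12,.03),R((463,430))),((-.11,-.055,.022),R((732,110))),((-.11,.055,.022),R((707,325))),((0,.055,.022),R((487,300)))]
y,r,ps=fit(rp,[.5,0,1.5]);print('tray',y.round(4),np.degrees(y[2]),r.tolist())
def tray(p):
    d=np.array(p[:2])-y[:2];c,s=np.cos(y[2]),np.sin(y[2]);return [round(c*d[0]+s*d[1],4),round(-s*d[0]+c*d[1],4)]
for q,z in [((189,56),.0295),((165,205),.0295),((143,368),.0295),((128,64),.065),((113,165),.065),((117,160),.065)]: print(q,tray(ray('top',R(q),z)))
print('ledge',ps(y,(-.04,0,.022)),'cup',ray('top',(182,216),.055))
print(proj('scene',ps(y,(0,0,.03))),proj('scene',ps(x,(0,0,.086))),proj('scene',ps(y,(.206,-.055,.03))), proj('scene',ps(y,(-.11,-.055,.022))))
b=imaging.grab_frame('scene')
v=np.hstack([cv2.resize(b[240:310,140:230],None,fx=4,fy=4,interpolation=cv2.INTER_CUBIC)[:280],cv2.resize(b[190:310,285:450],None,fx=2.4,fy=2.333,interpolation=cv2.INTER_CUBIC)])
cv2.imwrite('pics/c3.png',v[:,:,::-1])
E
```

```text
tape [ 0.4645 -0.3454  1.7693] 101.37446793847741 [[-1.7, -0.3], [0.0, 0.2], [-0.2, -0.6], [1.5, 0.6], [0.2, 0.1]]
tray [ 0.6078 -0.03    1.4255] 81.67307940927009 [[-1.7, -1.7], [2.2, -2.1], [-1.2, 1.0], [1.0, 0.0], [-0.0, 0.1], [1.0, 0.5], [-0.9, 0.3]]
(189, 56) [np.float64(0.1557), np.float64(-0.0493)]
(165, 205) [np.float64(0.1567), np.float64(0.0272)]
(143, 368) [np.float64(0.1558), np.float64(0.1081)]
(128, 64) [np.float64(0.1775), np.float64(-0.0276)]
(113, 165) [np.float64(0.1773), np.float64(0.0222)]
(117, 160) [np.float64(0.1758), np.float64(0.0196)]
ledge [np.float64(0.6020133801969758), np.float64(-0.06961932137809539), 0.022] cup [0.43482181 0.33133736 0.055     ]
[345.70920698 262.34791548] [172.76987702 260.21104403] [443.57955172 253.66110502] [305.17787057 303.90311268]
```

View pics/c3.png

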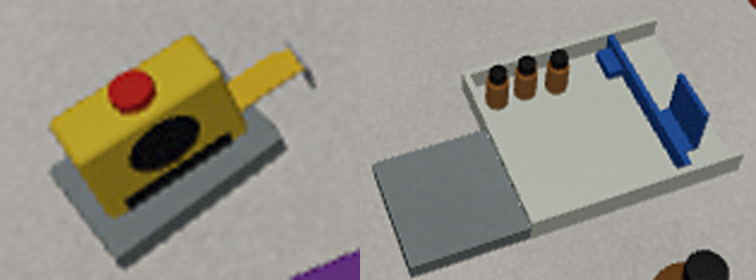

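```bash
cat > m.py <<'E'
from h import *
from scipy.optimize import least_squares
def P(c,o,s): return ((c[0]+.5)/s[0]-.5+o[0],(c[1]+.5)/s[1]-.5+o[1])
T=lambda c:P(c,(420,165),(6,6)); R=lambda c:P(c,(240,105),(5,5))
S=lambda c:P(c,(140,240),(4,4)); U=lambda c:P((c[0]-360,c[1]),(285,190),(2.4,2.333))
def pose(x,p):
    c,s=np.cos(x[2]),np.sin(x[2]);return [x[0]+c*p[0]-s*p[1],x[1]+s*p[0]+c*p[1],p[2]]
def fit(pairs,x0):
    f=lambda x:np.ravel([proj(cam,pose(x,p))-np.array(q) for cam,p,q in pairs])
    r=least_squares(f,x0,loss='soft_l1');return r.x,f(r.x).reshape(-1,2).round(1)
t,s='top','scene'
tp=[(t,(.04,-.017,.078),T((288,152))),(t,(.04,.017,.078),T((305,238))),(t,(-.04,-.017,.078),T((488,106))),(t,(-.04,.017,.078),T((507,187))),(t,(0,0,.086),T((405,165))),
(s,(.04,.017,.078),S((190,37))),(s,(.04,-.017,.078),S((222,55))),(s,(-.04,.017,.078),S((52,122))),(s,(-.04,-.017,.078),S((90,160))),(s,(0,0,.085),S((133,89)))]
rp=[(t,(.206,-.055,.03),R((97,38))),(t,(0,-.055,.03),R((497,82))),(t,(.206,.12,.03),R((40,375))),(t,(0,.12,.03),R((463,430))),(t,(-.11,-.055,.022),R((732,110))),(t,(-.11,.055,.022),R((707,325))),(t,(0,.055,.022),R((487,300))),
(s,(-.11,.055,.022),U((375,166))),(s,(-.11,-.055,.022),U((413,267))),(s,(0,-.055,.022),U((530,228))),(s,(0,.12,.03),U((465,77))),(s,(.206,.12,.03),U((655,22))),(s,(.206,-.055,.03),U((741,155)))]
x,r1=fit(tp,[.4,-.3,1.7]);y,r2=fit(rp,[.5,0,1.5])
def tray(p):
    d=np.array(p[:2])-y[:2];c,s=np.cos(y[2]),np.sin(y[2]);return np.round([c*d[0]+s*d[1],-s*d[0]+c*d[1]],4)
E
python3 - <<'E'
from m import *
print('tape',x.round(4),np.degrees(x[2]),r1.tolist());print('tray',y.round(4),np.degrees(y[2]),r2.tolist())
for q,z in [((189,56),.0295),((165,205),.0295),((143,368),.0295),((128,64),.065),((113,165),.065)]: print(q,tray(ray('top',R(q),z)))
for q,z in [((688,155),.0295),((684,75),.065),((708,113),.065)]: print('scene',tray(ray('scene',U(q),z)))
E
```

```text
tape [ 0.4652 -0.3452  1.8069] 103.52881631515122 [[-1.9, 0.1], [0.4, 0.5], [-0.8, -1.5], [1.4, -0.4], [0.1, -0.1], [0.3, -3.2], [1.0, 2.8], [-1.1, -1.2], [-2.2, 0.8], [0.2, -1.2]]
tray [ 0.6099 -0.03    1.4165] 81.15944263366136 [[-1.4, -2.4], [2.4, -1.3], [-1.5, -0.7], [0.5, -0.9], [0.1, -0.4], [0.7, 0.0], [-1.2, -0.6], [-1.6, -1.4], [-1.5, 0.3], [0.5, -0.4], [-1.6, -2.5], [-0.6, -2.8], [1.0, -1.0]]
(189, 56) [ 0.1558 -0.0459]
(165, 205) [0.1561 0.0307]
(143, 368) [0.1544 0.1116]
(128, 64) [ 0.1774 -0.0239]
(113, 165) [0.1767 0.0259]
scene [ 0.1583 -0.0398]
scene [0.1805 0.0216]
scene [ 0.18   -0.0236]
```

```bash
cat > g.py <<'E'
from m import *
from scipy.spatial.transform import Rotation as Ro
def go(p,yaw=None):
    """offset of target in tool axes (mm) ; yaw = wanted world yaw (deg) of tool y"""
    s=manip.sense();M=Ro.from_quat(s['ee_rot']).as_matrix()
    d=M.T@(np.array(p)-s['ee_pos'])*1000
    yy=np.degrees(np.arctan2(M[1,1],M[0,1]))
    print('tool delta mm',d.round(1),'yaw now',yy.round(2),'turn z',None if yaw is None else round((yy-yaw+180)%360-180,2),'ee',s['ee_pos'].round(4),'t',round(s['time'],2),'F',s['contact_force'].round(2),'w',s['gripper_width'])
E
python3 - <<'E'
from g import *
for q in[(508,148),(443,112),(558,110)]: print('block base scene',ray('scene',q,0).round(3))
for q in[(120,285),(60,160),(67,290),(105,180)]: print('top',ray('top',q,0).round(3),ray('top',q,.2).round(3))
go((.46,0,.242));go((.465,-.345,.2),12.3)
E
```

```text
block base scene [0.5   0.559 0.   ]
block base scene [0.29  0.501 0.   ]
block base scene [0.452 0.812 0.   ]
top [0.284 0.49  0.   ] [0.29  0.386 0.2  ]
top [0.592 0.661 0.   ] [0.528 0.518 0.2  ]
top [0.276 0.614 0.   ] [0.283 0.481 0.2  ]
top [0.538 0.545 0.   ] [0.486 0.428 0.2  ]
tool delta mm [-4.328e+02 -4.941e+02  3.000e-01] yaw now 70.19 turn z None ee [0.2203 0.6115 0.2423] t 0.8 F [ 0.21 -0.2  -0.49] w 0.08540127946005437
tool delta mm [-554.4 -817.    42.3] yaw now 70.19 turn z 57.89 ee [0.2203 0.6115 0.2423] t 0.8 F [ 0.21 -0.2  -0.49] w 0.08540127946005437
```

Call:
{"fn": "servo_tool", "kwargs": {"turn": [[0,0,0],[0,0,0],[0,0,0],[0,0,0],[0,0,0],[0,0,0],[0,0,0],[0,0,0],[0,0,0],[0,0,0]], "translation": [[-2,-31,-5],[-2,-31,-5],[-2,-31,-5],[-2,-31,-5],[-2,-31,-5],[-2,-31,-5],[-2,-31,-5],[-29,-16,0],[-29,-16,0],[-29,-16,0]], "jaw": [80,80,80,80,80,80,80,80,80,80]}}

```text
time: 1.63
ee_pos: [0.2257, 0.3269, 0.2778]
ee_rot: [0.171, 0.985, 0.001, 0.001]
contact_force: [1.2, 0.3, -0.0]
gripper_width: 0.0799
gripper_force: 0.0
```

Call:
{"fn": "servo_tool", "kwargs": {"turn": [[0,0,0],[0,0,0],[0,0,0],[0,0,0],[0,0,0],[0,0,0],[0,0,0],[0,0,0],[0,0,0],[0,0,0]], "translation": [[-29,-16,0],[-29,-16,0],[-29,-16,0],[-29,-16,0],[-29,-16,0],[-29,-16,0],[-29,-16,0],[-29,-16,0],[0,0,0],[0,0,0]], "jaw": [80,80,80,80,80,80,80,80,80,80]}}

```text
time: 2.47
ee_pos: [0.401, 0.1278, 0.2774]
ee_rot: [0.174, 0.985, 0.0, -0.0]
contact_force: [-0.2, 0.3, -0.3]
gripper_width: 0.0801
gripper_force: 0.0
```

```bash
python3 -c "
from g import *
go((.465,-.345,.2),12.3)"
```

```text
tool delta mm [-221.9 -422.5   77.3] yaw now 70.0 turn z 57.7 ee [0.401  0.1278 0.2774] t 2.47 F [-0.16  0.29 -0.27] w 0.08008388661583042
```

Call:
{"fn": "servo_tool", "kwargs": {"turn": [[0,0,0],[0,0,0],[0,0,0],[0,0,0],[0,0,0],[0,0,0],[0,0,0],[0,0,0],[0,0,0],[0,0,0]], "translation": [[-16,-30,4],[-16,-30,4],[-16,-30,4],[-16,-30,4],[-16,-30,4],[-16,-30,4],[-16,-30,4],[-16,-30,4],[-16,-30,4],[-16,-30,4]], "jaw": [80,80,80,80,80,80,80,80,80,80]}}

```text
time: 3.3
ee_pos: [0.4494, -0.2079, 0.2373]
ee_rot: [0.171, 0.985, 0.0, 0.0]
contact_force: [0.5, 0.3, 0.2]
gripper_width: 0.08
gripper_force: 0.0
```

Call:
{"fn": "servo_tool", "kwargs": {"turn": [[0,0,0],[0,0,0],[0,0,0],[0,0,0],[0,0,6.5],[0,0,6.5],[0,0,6.5],[0,0,6.5],[0,0,6.5],[0,0,6.5]], "translation": [[-16,-30,4],[-16,-30,4],[-16,-30,4],[-16,-30,4],[0,0,0],[0,0,0],[0,0,0],[0,0,0],[0,0,0],[0,0,0]], "jaw": [80,80,80,80,80,80,80,80,80,80]}}

```text
time: 4.13
ee_pos: [0.4694, -0.3406, 0.2214]
ee_rot: [0.493, 0.87, 0.0, -0.0]
contact_force: [-0.5, -0.8, 0.1]
gripper_width: 0.08
gripper_force: 0.0
```

Call:
{"fn": "servo_tool", "kwargs": {"turn": [[0,0,6.5],[0,0,6.5],[0,0,5.7],[0,0,0],[0,0,0]], "translation": [[0,0,0],[0,0,0],[0,0,0],[0,0,0],[0,0,0]], "jaw": [80,80,80,80,80]}}

```text
time: 4.55
ee_pos: [0.4693, -0.341, 0.2214]
ee_rot: [0.624, 0.781, 0.0, 0.0]
contact_force: [0.3, -0.6, -0.7]
gripper_width: 0.0802
gripper_force: 0.0
```

```bash
python3 -c "
from g import *
go((.465,-.345,.042),12.3)"
```

```text
tool delta mm [ -3.   -5.1 179.4] yaw now 12.72 turn z 0.42 ee [ 0.4693 -0.341   0.2214] t 4.55 F [ 0.27 -0.56 -0.73] w 0.08023406343128556
```

Call:
{"fn": "servo_tool", "kwargs": {"turn": [[0,0,0.4],[0,0,0],[0,0,0],[0,0,0],[0,0,0],[0,0,0],[0,0,0],[0,0,0],[0,0,0]], "translation": [[-3,-5,20],[0,0,30],[0,0,30],[0,0,30],[0,0,30],[0,0,20],[0,0,15],[0,0,6],[0,0,0]], "jaw": [80,80,80,80,80,80,80,80,80]}}

```text
time: 5.3
ee_pos: [0.464, -0.3449, 0.0388]
ee_rot: [0.628, 0.778, 0.0, -0.002]
contact_force: [-0.4, 0.9, -0.2]
gripper_width: 0.0802
gripper_force: 0.0
```

Call:
{"fn": "servo_tool", "kwargs": {"turn": [[0,0,0],[0,0,0],[0,0,0],[0,0,0],[0,0,0],[0,0,0],[0,0,0],[0,0,0],[0,0,0],[0,0,0]], "translation": [[0,0,0],[0,0,0],[0,0,0],[0,0,0],[0,0,0],[0,0,0],[0,0,0],[0,0,0],[0,0,0],[0,0,0]], "jaw": [74,68,62,56,50,46,42,38,34,30], "grip_force": 30}}

```text
time: 6.13
ee_pos: [0.4649, -0.3463, 0.0406]
ee_rot: [0.629, 0.778, 0.0, 0.0]
contact_force: [2.0, 0.2, 1.4]
gripper_width: 0.034
gripper_force: 30.8
```

Call:
{"fn": "servo_tool", "kwargs": {"turn": [[0,0,0],[0,0,0],[0,0,0],[0,0,0]], "translation": [[0,0,0],[0,0,0],[0,0,0],[0,0,0]], "jaw": [25,25,25,25], "grip_force": 90}}

```text
time: 6.47
ee_pos: [0.4649, -0.3464, 0.0407]
ee_rot: [0.629, 0.778, -0.0, 0.0]
contact_force: [0.8, -0.2, 3.3]
gripper_width: 0.0331
gripper_force: 89.9
```

```bash
python3 -c "
from g import *
go((.465,-.345,.042),12.3)
save('top','c4.png',(400,150,540,250),5)"
```

```text
tool delta mm [ 1.4  0.4 -1.3] yaw now 12.09 turn z -0.21 ee [ 0.4649 -0.3464  0.0407] t 6.47 F [ 0.82 -0.22  3.27] w 0.03314920641695976
```

View pics/c4.png

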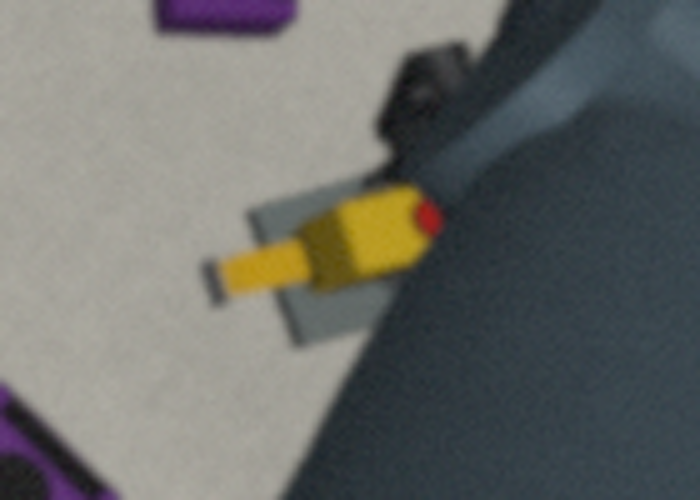

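Call:
{"fn": "servo_tool", "kwargs": {"turn": [[0,0,0],[0,0,0],[0,0,0],[0,0,0],[0,0,0],[0,0,5.1],[0,0,5.1],[0,0,5.2],[0,0,5.2],[0,0,0]], "translation": [[0,0,-10],[0,0,-20],[0,0,-20],[0,0,-20],[0,0,-25],[0,0,0],[0,0,0],[0,0,0],[0,0,0],[0,0,0]], "jaw": [25,25,25,25,25,25,25,25,25,25]}}

```text
time: 7.35
ee_pos: [0.4636, -0.3454, 0.1345]
ee_rot: [0.758, 0.652, -0.0, -0.001]
contact_force: [-0.4, 0.6, -3.8]
gripper_width: 0.0333
gripper_force: 89.5
```

```bash
python3 -c "
from g import *
go((.6219,.0531,.125),-8.5)"
```

```text
tool delta mm [417.6  97.    9.9] yaw now -8.59 turn z -0.09 ee [ 0.4636 -0.3454  0.1345] t 7.35 F [-0.39  0.57 -3.85] w 0.0333043969051342
```

Call:
{"fn": "servo_tool", "kwargs": {"turn": [[0,0,0],[0,0,0],[0,0,0],[0,0,0],[0,0,0],[0,0,0],[0,0,0],[0,0,0],[0,0,0],[0,0,0]], "translation": [[15,4,0],[25,6,0],[28,7,0],[28,7,0],[28,7,0],[28,7,0],[28,7,0],[28,7,0],[28,7,0],[28,7,0]], "jaw": [25,25,25,25,25,25,25,25,25,25]}}

```text
time: 8.18
ee_pos: [0.5684, -0.0932, 0.1347]
ee_rot: [0.757, 0.654, -0.001, -0.001]
contact_force: [0.1, 0.4, -3.1]
gripper_width: 0.0328
gripper_force: 89.5
```

Call:
{"fn": "servo_tool", "kwargs": {"turn": [[0,0,0],[0,0,0],[0,0,0],[0,0,0],[0,0,0],[0,0,0],[0,0,0],[0,0,0],[0,0,0]], "translation": [[28,6,0],[28,6,0],[28,6,0],[28,5,0],[20,5,0],[15,3,3],[7,0,3],[0,0,3],[0,0,0]], "jaw": [25,25,25,25,25,25,25,25,25]}}

```text
time: 8.93
ee_pos: [0.6211, 0.0524, 0.1247]
ee_rot: [0.757, 0.653, -0.001, -0.001]
contact_force: [-0.1, 0.1, -3.1]
gripper_width: 0.0328
gripper_force: 89.7
```

```bash
python3 - <<'E'
from g import *
go((.6219,.0531,.125),-8.5)
a=imaging.grab_frame('top');b=imaging.grab_frame('scene')
v=np.vstack([cv2.resize(a[100:180,240:360],None,fx=5,fy=5,interpolation=cv2.INTER_CUBIC)[:300],cv2.resize(b[180:280,350:470],None,fx=5,fy=5,interpolation=cv2.INTER_CUBIC)[:300]])
cv2.imwrite('pics/c5.png',v[:,:,::-1])
p=manip.sense()['ee_pos'];print('tcp tray',tray(p))
E
```

```text
tool delta mm [ 0.8  0.6 -0.3] yaw now -8.48 turn z 0.02 ee [0.6211 0.0524 0.1247] t 8.93 F [-0.08  0.13 -3.11] w 0.03282328450659757
tcp tray [0.0826 0.0009]
```

View pics/c5.png

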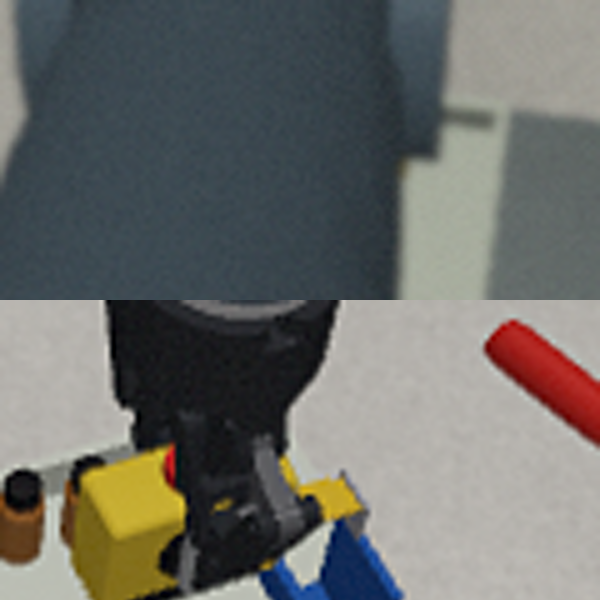

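```bash
python3 - <<'E'
from g import *
yy=np.radians(81.5);tc=manip.sense()['ee_pos'];un=tc[2]-.0247
for px,lab in [((345,472),'+y top'),((367,513),'-y top')]:
    q=(350+px[0]/5,180+(px[1]-300)/5)
    w=ray('scene',q,un+.0115);d=w[:2]-tc[:2]
    print(lab,'rel tcp along/across',(d@[np.cos(yy),np.sin(yy)]).round(4),(d@[-np.sin(yy),np.cos(yy)]).round(4),'tray',tray(w))
# wall & bracket from scene only, top edges
for q,z in [((684,75),.065),((708,113),.065),((688,155),.0295)]: 
    w=ray('scene',U(q),z);print('b',tray(w))
E
```

```text
+y top rel tcp along/across 0.0816 0.0099 tray [0.1642 0.0113]
-y top rel tcp along/across 0.0799 -0.0118 tray [ 0.1626 -0.0104]
b [0.1805 0.0216]
b [ 0.18   -0.0236]
b [ 0.1583 -0.0398]
```

Call:
{"fn": "servo_tool", "kwargs": {"turn": [[0,0,0],[0,0,0],[0,0,0],[0,0,0],[0,0,0],[0,0,0],[0,0,0],[0,0,0],[0,0,0],[0,0,0]], "translation": [[3,0,0],[0,0,12],[0,0,10],[0,0,6],[0,0,6],[0,0,6],[0,0,6],[0,0,6],[0,0,4],[0,0,0]], "jaw": [25,25,25,25,25,25,25,25,25,25]}}

```text
time: 9.87
ee_pos: [0.6221, 0.0559, 0.069]
ee_rot: [0.758, 0.653, -0.001, -0.001]
contact_force: [-0.6, -0.2, -3.4]
gripper_width: 0.0331
gripper_force: 89.7
```

```bash
python3 - <<'E'
from g import *
go((.6219,.0531,.067),-8.5)
save('scene','c6.png',(360,180,450,270),6)
print(tray(manip.sense()['ee_pos']))
E
```

```text
tool delta mm [-2.8  0.2  2. ] yaw now -8.51 turn z -0.01 ee [0.6221 0.0559 0.069 ] t 9.87 F [-0.57 -0.25 -3.41] w 0.033123016961037366
[0.0868 0.0008]
```

View pics/c6.png

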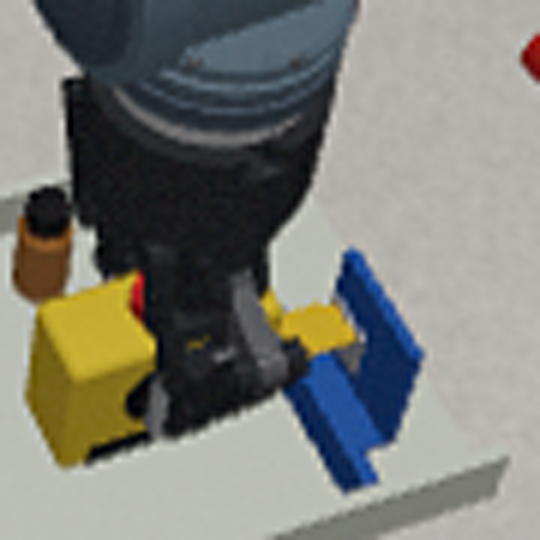

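The hook (crop about (352,335)) hangs between the blue wall (330,400) and the bracket (385,350), with no contact force. I'll keep lowering in small steps.

Call:
{"fn": "servo_tool", "kwargs": {"turn": [[0,0,0],[0,0,0],[0,0,0],[0,0,0]], "translation": [[0,0,3],[0,0,3],[0,0,2],[0,0,0]], "jaw": [25,25,25,25]}}

```text
time: 10.25
ee_pos: [0.6225, 0.0559, 0.0618]
ee_rot: [0.758, 0.653, -0.0, -0.0]
contact_force: [-0.6, -0.6, -3.4]
gripper_width: 0.0331
gripper_force: 89.7
```

Call:
{"fn": "servo_tool", "kwargs": {"turn": [[0,0,0],[0,0,0],[0,0,0],[0,0,0],[0,0,0]], "translation": [[0,0,3],[0,0,3],[0,0,2],[0,0,0],[0,0,0]], "jaw": [25,25,25,25,25]}}

```text
time: 10.67
ee_pos: [0.6226, 0.0559, 0.0541]
ee_rot: [0.758, 0.653, -0.0, -0.0]
contact_force: [0.4, -0.4, -3.6]
gripper_width: 0.0332
gripper_force: 89.7
```

Call:
{"fn": "servo_tool", "kwargs": {"turn": [[0,0,0],[0,0,0],[0,0,0],[0,0,0],[0,0,0],[0,0,0],[0,0,0],[0,0,0]], "translation": [[-2,0,0],[-2,0,0],[-2,0,0],[-2,0,0],[-2,0,0],[-2,0,0],[-2,0,0],[0,0,0]], "jaw": [25,25,25,25,25,25,25,25]}}

```text
time: 11.33
ee_pos: [0.6208, 0.0419, 0.0543]
ee_rot: [0.758, 0.653, 0.0, -0.0]
contact_force: [0.2, 2.8, -3.1]
gripper_width: 0.033
gripper_force: 89.7
```

Call:
{"fn": "servo_tool", "kwargs": {"turn": [[0,0,0],[0,0,0],[0,0,0],[0,0,0],[0,0,0],[0,0,0],[0,0,0],[0,0,0]], "translation": [[-3,0,0],[-3,0,0],[-3,0,0],[-3,0,0],[-3,0,0],[-3,0,0],[0,0,0],[0,0,0]], "jaw": [25,25,25,25,25,25,25,25]}}

```text
time: 12.0
ee_pos: [0.618, 0.024, 0.0543]
ee_rot: [0.758, 0.653, 0.0, -0.0]
contact_force: [0.9, 2.7, -3.6]
gripper_width: 0.0332
gripper_force: 89.7
```

Call:
{"fn": "servo_tool", "kwargs": {"turn": [[0,0,0],[0,0,0],[0,0,0],[0,0,0],[0,0,0],[0,0,0]], "translation": [[-3,0,0],[0,0,0],[0,0,-1.5],[0,0,-1.5],[0,0,0],[0,0,0]], "jaw": [25,25,25,25,25,25]}}

```text
time: 12.5
ee_pos: [0.6173, 0.0214, 0.0572]
ee_rot: [0.757, 0.653, -0.0, -0.0]
contact_force: [0.4, 3.3, -2.6]
gripper_width: 0.033
gripper_force: 89.6
```

Call:
{"fn": "servo_tool", "kwargs": {"turn": [[0,0,0],[0,0,0],[0,0,0],[0,0,0],[0,0,0],[0,0,0],[0,0,0],[0,0,0]], "translation": [[-4,0,0],[-4,0,0],[-4,0,0],[-4,0,0],[-4,0,0],[-4,0,0],[0,0,0],[0,0,0]], "jaw": [25,25,25,25,25,25,25,25]}}

```text
time: 13.17
ee_pos: [0.6139, -0.0028, 0.0572]
ee_rot: [0.758, 0.653, -0.0, -0.0]
contact_force: [-0.9, 4.3, -4.5]
gripper_width: 0.033
gripper_force: 89.7
```

```bash
python3 - <<'E'
from g import *
go((.6219,.0531,.0572),-8.5)
save('scene','c7.png',(320,190,450,290),6)
print(tray(manip.sense()['ee_pos']),manip.sense()['torque'])
E
```

```text
tool delta mm [56.5 -0.4 -0. ] yaw now -8.54 turn z -0.04 ee [ 0.6139 -0.0028  0.0572] t 13.17 F [-0.88  4.28 -4.46] w 0.0330483074563184
[0.0277 0.0003] [0.63339841 0.12912996 0.18363263]
```

View pics/c7.png

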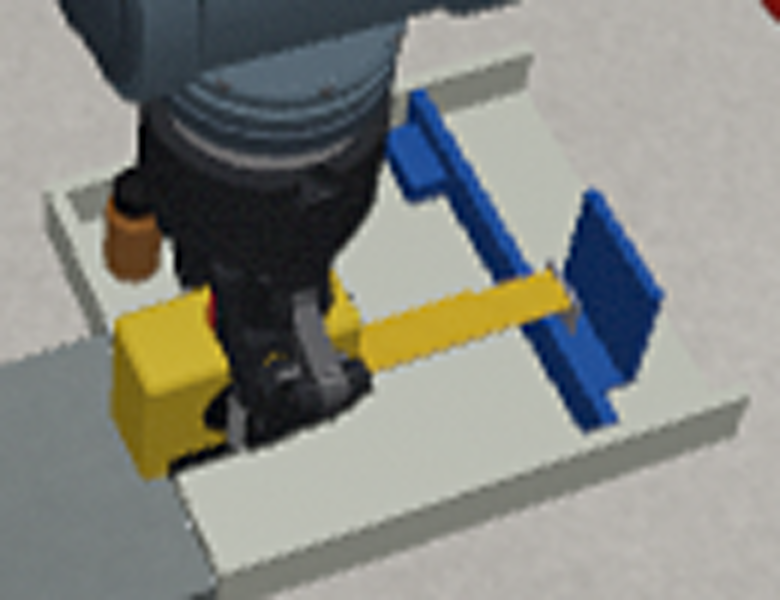

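The blade (365,345 to 560,290) is drawn out with its hook behind the blue wall. The case rear is clearing the near rim.

Call:
{"fn": "servo_tool", "kwargs": {"turn": [[0,0,0],[0,0,0],[0,0,0],[0,0,0],[0,0,0],[0,0,0],[0,0,0],[0,0,0],[0,0,0],[0,0,0]], "translation": [[-4,0,0],[-5,0,0],[-5,0,0],[-5,0,0],[-5,0,0],[-5,0,0],[-5,0,0],[-5,0,0],[-4,0,0],[0,0,0]], "jaw": [25,25,25,25,25,25,25,25,25,25]}}

```text
time: 14.05
ee_pos: [0.6075, -0.0458, 0.0573]
ee_rot: [0.758, 0.652, -0.0, -0.0]
contact_force: [-1.0, 4.9, -3.1]
gripper_width: 0.033
gripper_force: 89.7
```

Call:
{"fn": "servo_tool", "kwargs": {"turn": [[0,0,0],[0,0,0],[0,0,0],[0,0,0],[0,0,0],[0,0,0],[0,0,0],[0,0,0],[0,0,0],[0,0,0]], "translation": [[-4,0,0],[-4,0,0],[-4,0,0],[-4,0,0],[-4,0,0],[-4,0,0],[-4,0,0],[-4,0,0],[0,0,0],[0,0,0]], "jaw": [25,25,25,25,25,25,25,25,25,25]}}

```text
time: 14.88
ee_pos: [0.6029, -0.0769, 0.0573]
ee_rot: [0.758, 0.653, -0.0, -0.0]
contact_force: [-0.9, 5.4, -2.9]
gripper_width: 0.0333
gripper_force: 89.7
```

```bash
python3 - <<'E'
from g import *
go((.6219,.0531,.0467),-8.5)
tc=manip.sense()['ee_pos'];print(tray(tc))
a=imaging.grab_frame('top');b=imaging.grab_frame('scene')
v=np.vstack([cv2.resize(a[105:180,240:400],None,fx=4,fy=4,interpolation=cv2.INTER_CUBIC),cv2.resize(b[210:285,290:450],None,fx=4,fy=4,interpolation=cv2.INTER_CUBIC)])
cv2.imwrite('pics/c8.png',v[:,:,::-1])
# measured blade-top edge / case front cannot be seen well: yellow mask extents in scene along the blade
E
```

```text
tool delta mm [131.4  -0.5  10.6] yaw now -8.54 turn z -0.04 ee [ 0.6029 -0.0769  0.0573] t 14.88 F [-0.87  5.36 -2.89] w 0.03332012049272422
[-0.0474 -0.0002]
```

View pics/c8.png

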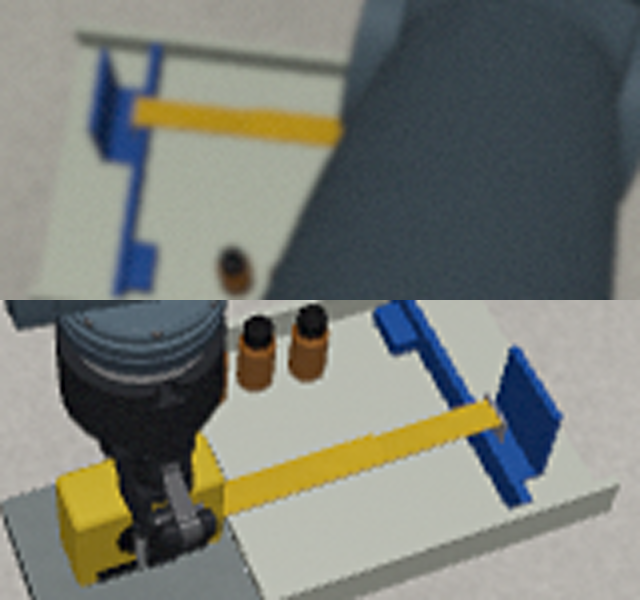

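The blade spans from the wall (495,410) to the case, whose front (225,490) is just short of the near rim. Now lowering.

Call:
{"fn": "servo_tool", "kwargs": {"turn": [[0,0,0],[0,0,0],[0,0,0],[0,0,0],[0,0,0],[0,0,0]], "translation": [[0,0,1],[0,0,1],[0,0,1],[0,0,1],[0,0,0],[0,0,0]], "jaw": [25,25,25,25,25,25]}}

```text
time: 15.48
ee_pos: [0.6035, -0.0768, 0.0536]
ee_rot: [0.758, 0.652, 0.001, 0.0]
contact_force: [1.4, 4.9, -1.3]
gripper_width: 0.0332
gripper_force: 89.9
```

Call:
{"fn": "servo_tool", "kwargs": {"turn": [[0,0,0],[0,0,0],[0,0,0],[0,0,0],[0,0,0],[0,0,0],[0,0,0]], "translation": [[0,0,1],[0,0,1],[0,0,1],[0,0,1],[0,0,1],[0,0,0],[0,0,0]], "jaw": [25,25,25,25,25,25,25]}}

```text
time: 16.07
ee_pos: [0.6029, -0.0767, 0.0482]
ee_rot: [0.758, 0.653, -0.0, -0.0]
contact_force: [1.7, 5.0, -0.4]
gripper_width: 0.0334
gripper_force: 89.9
```

Call:
{"fn": "servo_tool", "kwargs": {"turn": [[0,0,0],[0,0,0],[0,0,0],[0,0,0]], "translation": [[0,0,0.5],[0,0,0.5],[0,0,0],[0,0,0]], "jaw": [25,25,25,25]}}

```text
time: 16.4
ee_pos: [0.6029, -0.0767, 0.0472]
ee_rot: [0.758, 0.653, -0.0, -0.0]
contact_force: [2.0, 4.8, -0.9]
gripper_width: 0.0333
gripper_force: 89.9
```

```bash
python3 - <<'E'
from g import *
for i in range(3):
    s=manip.sense();print(s['ee_pos'].round(4),s['contact_force'].round(2),s['torque'].round(3)); imaging.grab_frame('top')
E
```

```text
[ 0.6029 -0.0767  0.0472] [ 1.98  4.85 -0.91] [ 1.064 -0.284 -0.107]
[ 0.6029 -0.0767  0.0473] [ 1.42  4.48 -1.5 ] [ 1.006 -0.232 -0.182]
[ 0.6029 -0.0766  0.0473] [ 1.57  3.79 -1.65] [ 1.011 -0.214 -0.158]
```

Call:
{"fn": "servo_tool", "kwargs": {"turn": [[0,0,0],[0,0,0],[0,0,0],[0,0,0]], "translation": [[0,0,0.5],[0,0,0.5],[0,0,0],[0,0,0]], "jaw": [25,25,25,25]}}

```text
time: 16.88
ee_pos: [0.603, -0.0766, 0.0468]
ee_rot: [0.758, 0.653, -0.0, -0.0]
contact_force: [0.0, 5.3, 2.2]
gripper_width: 0.0332
gripper_force: 90.4
```

Call:
{"fn": "servo_tool", "kwargs": {"turn": [[0,0,0],[0,0,0],[0,0,0],[0,0,0]], "translation": [[0,0,0.4],[0,0,0.4],[0,0,0],[0,0,0]], "jaw": [25,25,25,25]}}

```text
time: 17.22
ee_pos: [0.6031, -0.0766, 0.0467]
ee_rot: [0.758, 0.653, -0.0, -0.0]
contact_force: [-3.3, 5.9, 6.3]
gripper_width: 0.033
gripper_force: 90.8
```

Call:
{"fn": "servo_tool", "kwargs": {"turn": [[0,0,0],[0,0,0],[0,0,0],[0,0,0],[0,0,0],[0,0,0]], "translation": [[1,0,-0.5],[1,0,0],[1,0,0],[1,0,0],[0,0,0],[0,0,0]], "jaw": [25,25,25,25,25,25]}}

```text
time: 17.72
ee_pos: [0.6041, -0.0731, 0.0467]
ee_rot: [0.757, 0.653, 0.0, 0.001]
contact_force: [-0.4, 2.7, 5.1]
gripper_width: 0.0333
gripper_force: 90.6
```

Call:
{"fn": "servo_tool", "kwargs": {"turn": [[0,0,0],[0,0,0],[0,0,0],[0,0,0]], "translation": [[0.7,0,0],[0.7,0,0],[0,0,0],[0,0,0]], "jaw": [25,25,25,25]}}

```text
time: 18.05
ee_pos: [0.6043, -0.0717, 0.0467]
ee_rot: [0.757, 0.653, 0.0, 0.001]
contact_force: [-0.4, 2.2, 5.8]
gripper_width: 0.0331
gripper_force: 90.6
```

Call:
{"fn": "servo_tool", "kwargs": {"turn": [[0,0,0],[0,0,0],[0,0,0],[0,0,0]], "translation": [[0.7,0,0],[0.7,0,0],[0,0,0],[0,0,0]], "jaw": [25,25,25,25]}}

```text
time: 18.38
ee_pos: [0.6046, -0.0704, 0.0467]
ee_rot: [0.757, 0.653, 0.0, 0.001]
contact_force: [-0.8, 1.9, 6.1]
gripper_width: 0.0334
gripper_force: 90.8
```

Call:
{"fn": "servo_tool", "kwargs": {"turn": [[0,0,0],[0,0,0],[0,0,0],[0,0,0]], "translation": [[0.7,0,0],[0.7,0,0],[0,0,0],[0,0,0]], "jaw": [25,25,25,25]}}

```text
time: 18.72
ee_pos: [0.6048, -0.0691, 0.0467]
ee_rot: [0.757, 0.653, 0.0, 0.001]
contact_force: [-0.7, 2.3, 4.6]
gripper_width: 0.0329
gripper_force: 90.8
```

Call:
{"fn": "servo_tool", "kwargs": {"turn": [[0,0,0],[0,0,0],[0,0,0],[0,0,0]], "translation": [[0.6,0,0],[0.6,0,0],[0,0,0],[0,0,0]], "jaw": [25,25,25,25]}}

```text
time: 19.05
ee_pos: [0.6049, -0.0684, 0.0467]
ee_rot: [0.757, 0.653, -0.0, 0.001]
contact_force: [-1.3, 0.5, 5.9]
gripper_width: 0.0331
gripper_force: 90.7
```

Call:
{"fn": "servo_tool", "kwargs": {"turn": [[0,0,0],[0,0,0],[0,0,0],[0,0,0]], "translation": [[0.6,0,0],[0.6,0,0],[0,0,0],[0,0,0]], "jaw": [25,25,25,25]}}

```text
time: 19.38
ee_pos: [0.6049, -0.0683, 0.0468]
ee_rot: [0.758, 0.653, -0.001, 0.002]
contact_force: [-2.5, -5.5, 5.6]
gripper_width: 0.0331
gripper_force: 90.8
```

Call:
{"fn": "servo_tool", "kwargs": {"turn": [[0,0,0],[0,0,0],[0,0,0],[0,0,0],[0,0,0],[0,0,0],[0,0,0],[0,0,0],[0,0,0],[0,0,0]], "translation": [[-0.6,0,-0.3],[0,0,0],[0,0,0],[0,0,0],[0,0,0],[0,0,0],[0,0,0],[0,0,0],[0,0,0],[0,0,0]], "jaw": [25,25,34,36,38,42,48,54,60,60], "grip_force": 20}}

```text
time: 20.22
ee_pos: [0.6044, -0.0667, 0.0462]
ee_rot: [0.758, 0.653, -0.0, -0.0]
contact_force: [-0.2, 0.2, -0.1]
gripper_width: 0.0598
gripper_force: 0.0
```

```bash
python3 - <<'E'
from g import *
go((.6,0,.2),-8.5);print(tray(manip.sense()['ee_pos']))
imaging.grab_frame('scene')
for q in('tape','hook','lock'): print(q,[(np.round(d['at'],1).tolist(),round(d['confidence'],2)) for d in nets.recognise('scene',q)[:5]])
b=imaging.grab_frame('scene')
cv2.imwrite('pics/rel.png',b[:,:,::-1])
p=lambda a:np.round(proj('scene',pose(y,a)),1).tolist()
print('exp button',p((-.04,0,.09)),'hook',p((.157,0,.033)))
E
```

```text
tool delta mm [  65.3  -14.2 -153.8] yaw now -8.51 turn z -0.01 ee [ 0.6044 -0.0667  0.0462] t 20.22 F [-0.18  0.21 -0.13] w 0.0597791959675361
[-0.0371 -0.0002]
tape [([245.1, 214.6], 0.89), ([232.9, 324.9], 0.69), ([351.7, 254.3], 0.64), ([175.2, 218.9], 0.63), ([469.1, 203.7], 0.25)]
hook [([399.4, 244.1], 0.74), ([232.1, 368.1], 0.55), ([140.9, 221.7], 0.52)]
lock []
exp button [328.6, 253.8] hook [412.4, 240.8]
```

Call:
{"fn": "servo_tool", "kwargs": {"turn": [[0,0,0],[0,0,0],[0,0,0],[0,0,0],[0,0,0],[0,0,0],[0,0,0]], "translation": [[0,0,-5],[0,0,-15],[0,0,-20],[0,0,-30],[0,0,-30],[0,0,-10],[0,0,0]], "jaw": [60,60,60,60,60,60,60]}}

```text
time: 21.05
ee_pos: [0.6067, -0.0674, 0.1604]
ee_rot: [0.758, 0.653, 0.002, 0.003]
contact_force: [-0.0, 0.5, 0.6]
gripper_width: 0.0598
gripper_force: 0.0
```

Call:
{"fn": "servo_tool", "kwargs": {"turn": [[0,0,0],[0,0,0],[0,0,0],[0,0,0],[0,0,0],[0,0,0],[0,0,0],[0,0,0],[0,0,0]], "translation": [[0,0,0],[0,0,0],[0,0,0],[0,0,0],[0,0,0],[0,0,0],[0,0,0],[0,0,0],[0,0,0]], "jaw": [45,30,15,0,0,0,0,0,0]}}

```text
time: 21.8
ee_pos: [0.6045, -0.0668, 0.1563]
ee_rot: [0.758, 0.653, 0.0, 0.0]
contact_force: [0.6, -0.9, 0.1]
gripper_width: 0.0001
gripper_force: 0.0
```

```bash
python3 - <<'E'
from g import *
go((.605,-.067,.11),-8.5)
b=imaging.grab_frame('scene');h=cv2.cvtColor(b,cv2.COLOR_RGB2HSV)
m=cv2.inRange(h,(20,130,90),(32,255,255));m[:, :270]=0;m[:,450:]=0;m[:190]=0;m[310:]=0
n,l,st,ce=cv2.connectedComponentsWithStats(m)
print([(st[i].tolist()) for i in range(1,n) if st[i][4]>15])
r=cv2.inRange(h,(0,150,80),(8,255,255))|cv2.inRange(h,(172,150,80),(180,255,255));r[:,:280]=0;r[:,400:]=0;r[:210]=0;r[300:]=0
print('red',np.argwhere(r)[:,::-1].mean(0) if r.any() else None,(r>0).sum())
p=lambda a:np.round(proj('scene',pose(y,a)),1).tolist()
print('exp button',p((-.04,0,.09)),'corners',[p((u,v,.084)) for u in(-.08,0) for v in(-.017,.017)],'tip',p((.159,0,.0335)))
print(nets.recognise('scene','lock')[:2])
E
```

```text
tool delta mm [-0.1  0.6 46.3] yaw now -8.52 turn z -0.02 ee [ 0.6045 -0.0668  0.1563] t 21.8 F [ 0.58 -0.86  0.12] w 9.098214249372619e-05
[[308, 238, 107, 45, 1280]]
red [328.55813953 254.5       ] 86
exp button [328.6, 253.8] corners [[312.5, 268.6], [307.0, 254.5], [350.3, 256.3], [344.1, 242.8]] tip [413.3, 240.4]
[{'at': [180.8, 229.2], 'confidence': 0.6}, {'at': [327.4, 255.1], 'confidence': 0.47}]
```

Call:
{"fn": "servo_tool", "kwargs": {"turn": [[0,0,0],[0,0,0],[0,0,0],[0,0,0],[0,0,0],[0,0,0]], "translation": [[-1.5,0,15],[0,0,15],[0,0,12],[0,0,8],[0,0,0],[0,0,0]], "jaw": [0,0,0,0,0,0]}}

```text
time: 22.4
ee_pos: [0.6041, -0.0682, 0.106]
ee_rot: [0.758, 0.653, -0.0, -0.0]
contact_force: [0.9, -0.1, 0.3]
gripper_width: -0.0001
gripper_force: 0.0
```

Call:
{"fn": "servo_tool", "kwargs": {"turn": [[0,0,0],[0,0,0],[0,0,0],[0,0,0],[0,0,0],[0,0,0]], "translation": [[0,0,1],[0,0,1],[0,0,1],[0,0,1],[0,0,0],[0,0,0]], "jaw": [0,0,0,0,0,0]}}

```text
time: 22.9
ee_pos: [0.6046, -0.0684, 0.1028]
ee_rot: [0.758, 0.653, 0.0, 0.0]
contact_force: [0.1, 0.0, 3.0]
gripper_width: -0.0001
gripper_force: 1.1
```

Call:
{"fn": "servo_tool", "kwargs": {"turn": [[0,0,0],[0,0,0],[0,0,0],[0,0,0],[0,0,0],[0,0,0]], "translation": [[0,0,1],[0,0,1],[0,0,1],[0,0,0],[0,0,0],[0,0,0]], "jaw": [0,0,0,0,0,0]}}

```text
time: 23.4
ee_pos: [0.6047, -0.0684, 0.0999]
ee_rot: [0.758, 0.653, 0.0, 0.0]
contact_force: [0.1, -0.1, 4.9]
gripper_width: -0.0001
gripper_force: 2.5
```

Contact came at about 0.103. I'll press on to the end stop, with a force of roughly 10 to 15 N.

Call:
{"fn": "servo_tool", "kwargs": {"turn": [[0,0,0],[0,0,0],[0,0,0],[0,0,0]], "translation": [[0,0,1],[0,0,1],[0,0,0],[0,0,0]], "jaw": [0,0,0,0]}}

```text
time: 23.73
ee_pos: [0.6047, -0.0684, 0.0977]
ee_rot: [0.758, 0.653, 0.0, 0.0]
contact_force: [0.3, 0.4, 5.0]
gripper_width: 0.0004
gripper_force: 2.5
```

Call:
{"fn": "servo_tool", "kwargs": {"turn": [[0,0,0],[0,0,0],[0,0,0]], "translation": [[0,0,0.5],[0,0,0],[0,0,0]], "jaw": [0,0,0]}}

```text
time: 23.98
ee_pos: [0.6047, -0.0684, 0.0975]
ee_rot: [0.758, 0.653, 0.0, 0.0]
contact_force: [-1.2, 1.0, 6.9]
gripper_width: -0.0
gripper_force: 3.5
```

Call:
{"fn": "servo_tool", "kwargs": {"turn": [[0,0,0],[0,0,0],[0,0,0],[0,0,0]], "translation": [[0,0,0.5],[0,0,0.3],[0,0,0],[0,0,0]], "jaw": [0,0,0,0]}}

```text
time: 24.32
ee_pos: [0.6047, -0.0684, 0.0972]
ee_rot: [0.758, 0.653, 0.0, 0.0]
contact_force: [-2.4, 0.8, 9.6]
gripper_width: -0.0003
gripper_force: 4.8
```

Call:
{"fn": "servo_tool", "kwargs": {"turn": [[0,0,0],[0,0,0],[0,0,0],[0,0,0],[0,0,0],[0,0,0],[0,0,0]], "translation": [[0,0,-2],[0,0,-5],[0,0,-20],[0,0,-30],[0,0,-15],[0,0,0],[0,0,0]], "jaw": [0,0,0,0,0,0,0]}}

```text
time: 24.9
ee_pos: [0.6043, -0.0683, 0.1682]
ee_rot: [0.758, 0.653, 0.0, 0.0]
contact_force: [-0.1, 0.2, -0.3]
gripper_width: 0.0001
gripper_force: 0.0
```

```bash
python3 - <<'E'
from g import *
b=imaging.grab_frame('scene');h=cv2.cvtColor(b,cv2.COLOR_RGB2HSV)
m=cv2.inRange(h,(20,130,90),(32,255,255));m[:, :270]=0;m[:,450:]=0;m[:190]=0;m[310:]=0
n,l,st,ce=cv2.connectedComponentsWithStats(m);print([(st[i].tolist()) for i in range(1,n) if st[i][4]>15])
r=cv2.inRange(h,(0,150,80),(8,255,255))|cv2.inRange(h,(172,150,80),(180,255,255));r[:,:280]=0;r[:,400:]=0;r[:210]=0;r[300:]=0
print('red',np.argwhere(r)[:,::-1].mean(0),(r>0).sum(),manip.sense()['contact_force'])
print(manip.job_done())
E
```

```text
[[308, 238, 107, 45, 1299]]
red [328.63013699 255.23287671] 73 [-0.04526262  0.71127481 -0.65003128]
the job is handed in; nothing more can be done
None
```

I hooked the tape over the blue end wall, stood the case on the ledge against the near rim, locked it and handed the job in at about 25 s; the judge's result was not reported back.

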